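# Dark frame: snap the eyepiece camera on and hold it home

### The job

Get the bench microscope ready for a dark frame: turn the lamp dial back to its zero mark, then pick up the eyepiece camera and press it squarely down onto the microscope's slanting eyepiece until it snaps over the head. Keep pushing until it is fully home against its spring and finish while still holding it pressed there, with the dial still at zero and the other things on the bench left where they are.

Things in the scene. Friction and masses are not known exactly. Their poses are not given: they have to be found in the camera images.
- eyepiece: Eyepiece on the slanting tube of the white 285 mm microscope fixed in mid-bench (the two at the far sides are not used). Origin: centre of its top face, 273 mm up. z runs out along the tube's axis, 40 deg from vertical, leaning towards the robot. Head 30 mm across, tapered to 25 at the top over 4 mm, square lower edge 9 mm below the top; tube below 25 mm, free to 60 mm below the top.
- camera_mid (a point): Eyepiece camera, standing on its nose: a square aluminium box 42 x 42 x 44 mm on a round black coupler nose 42 mm across, 80 mm tall in all, about 0.21 kg. This point: on its axis, half-way up (40 mm); z from nose to flat top, x and y square to the box's faces. The box (36 to 80 mm above the mouth) can be gripped by any two opposite faces. It may sit on the eyepiece at any turn about its axis.
- camera_nose (a point): Centre of the nose's mouth, 40 mm below camera_mid, same axes. The bore is 32 mm wide, 34 mm deep. Three sprung balls 10 mm inside ride over the eyepiece's head (about 8 N of push) and snap under it when its top is about 22 mm inside. A sprung seat 18 mm inside meets the eyepiece's top and gives 10 mm: fully home, the eyepiece's top is 28 mm inside the mouth.
- camera_seat (a joint): How far the sprung seat inside the nose is pushed in, m: 0 free, 0.010 at its stop (fully home). Its spring pushes with 4 N at 0 and 11 N at 0.010; let go, the camera backs off by some 6 mm and stays clipped on.
- lamp_dial (a joint): Angle of the lamp dial, rad: 0 when its white pointer line is at the long zero mark, positive counterclockwise seen from above, stops at -1.45 and 1.45. It is stiff (0.04 N m) and stays where it is left. It starts 0.6 to 1.3 counterclockwise of zero.
- lamp_dial_grip (a point): Point to grip the lamp dial: on its axis, 22 mm above the top face of its box, 5 mm below the dial's top. The dial is a fluted upright black knob, 40 mm across and 27 mm tall, on the flat top of a grey control box, 80 x 100 mm and 45 mm high (the dial's foot is 45 mm above the bench), fixed to the bench. The axes turn with the dial: x along the pointer.
- slide_box: Bystander: grey slide box with a dark lid, 85 x 100 x 35 mm. Origin at the centre of its underside.
- spare_eyepiece: Bystander: loose spare eyepiece standing on the bench, 30 mm across, 48 mm tall. Origin at the centre of its underside.
- tweezers: Bystander: steel tweezers lying flat, 125 mm long. Origin at the centre of its underside.
- specimen_a: Bystander: flat round specimen display box, 90 mm across, 20 mm high. Origin at the centre of its underside.
- specimen_b: Bystander: flat round specimen display box, 90 mm across, 20 mm high. Origin at the centre of its underside.
- dropper_bottle: Bystander: amber dropper bottle, 28 mm across, 72 mm tall. Origin at the centre of its underside.
- petri_dish: Bystander: glass dish, 90 mm across, 16 mm high. Origin at the centre of its underside.
Mind the look-alikes: they are no part of the job. Leave any green or pink look-alike of the part that bears lamp_dial alone.

How it is judged (in metres and radians):
On the way, in this order (a step that is already met when the one before it is completed fails the run):
1. the lamp dial is at its zero mark (value of joint lamp_dial between -0.1 and 0.1 rad), for 0.3 s.
2. the camera has snapped over the eyepiece's head, square on the tube, the dial still at zero (all of step 1 and angle between the z axis of camera_nose and the z axis of eyepiece, either way round below 0.09 rad and x of camera_nose in the frame of eyepiece between -0.004 and 0.004 m and y of camera_nose in the frame of eyepiece between -0.004 and 0.004 m and z of camera_nose in the frame of eyepiece below -0.0225 m), for 0.1 s.
At the end, for the whole second after the job is handed in: The dial reads zero (within 0.1 rad). The camera is on the eyepiece, its axis within 0.09 rad and 4 mm of the tube's, with the eyepiece's top at least 25 mm inside its nose and the sprung seat pushed in by more than 7.5 of its 10 mm, held still in the gripper's fingers (all of step 1 and angle between the z axis of camera_nose and the z axis of eyepiece, either way round below 0.09 rad and x of camera_nose in the frame of eyepiece between -0.004 and 0.004 m and y of camera_nose in the frame of eyepiece between -0.004 and 0.004 m and value of joint camera_seat above 0.0075 m and z of camera_nose in the frame of eyepiece below -0.025 m and contact force between the fingers and camera above 2 N and linear speed of camera below 0.02 m/s); the arm keeps its last pose, push and grip.
It fails at once if a bystander is moved by more than 30 mm (distance of any of slide_box, spare_eyepiece, tweezers, specimen_a, specimen_b, dropper_bottle, petri_dish from where it was at the start of the episode above 0.03 m).
It also fails if it takes over 64 s, if anything falls off the work surface, if the arm or the gripper's body presses on something with over 40 N, if the wrist force passes 120 N, or if a joint passes its speed limit or range.

### The arm

A 7-joint arm with a two-finger parallel gripper is mounted at the origin on the work surface. World frame = base frame: x ahead of the robot, y to its left, z up, the work surface at z = 0. Lengths are in mm, angles in rad, forces in N, time in s.
With the tool pointing down it reaches from about 400 to 850 mm from the base axis. Payload 4.5 kg.
Tool frame: the origin (TCP) lies on the centre line of the jaws, within the pads' length; the fingertips stand 25 mm ahead of it and the grasp point (between the pads) lies 6 mm ahead of it; z points along the fingers, y is the line along which they close (so a half turn about z gives the same grasp; the last joint's range is limited). The gripper opens to 88 mm and grips with 3 to 60 N. Pads are 18 mm wide; open, the fingers measure 123 mm over their backs; the gripper's body (75 mm by 187 mm) begins 45 mm behind the grasp point.
Start: joints at [-1.093, 0.689, -0.195, 1.565, 0.157, 0.902, -0.215], TCP at [268.343, 564.485, 263.743] pointing down, gripper open.
Joint ranges: [-3.01, 3.01], [-0.46, 2.08], [-1.47, 1.51], [0.13, 2.56], [-1, 4.14], [0.04, 2.09], [-2.66, 2.66]. Speed limits (rad/s): [2.57, 2.57, 3.14, 3.14, 3.14, 3.14, 3.14].

### API

Orientations are given as a unit quaternion [x, y, z, w].
In Python, from bench import r gives the robot as it stands.
- The arm moves only by the tool move_arm, never from a script. Its argument "series" is a list of rows, each a list of 5 numbers: the closure, from -1 (fully open) to 1 (shut), then the shift along the tool's x, y, z in mm, then the turn about the tool's z in degrees. In form: [[grip, dx, dy, dz, turn], ...]. A call has exactly 8 rows; each row shifts and turns the commanded pose from where the row before left it, along the tool's axes as they then stand; what a row does not reach is not made up. A row lasts 1/8 s, in which the tool goes at most 62.5 mm and 10.7 degrees, less where a joint would pass 70% of its speed; a pose out of reach is approached as far as the arm can. A call with a gripper value outside its range is refused whole. The fingers move at their own pace and stop on an object; "force" is the grip in N (left out, the last holds). Time passes only in rows, so rows that do not move let the fingers close, or fill a call up. It gives the time, the measured TCP pose, the force, the opening and the grip force at its end, in the units of the state.
- r.state(): the state, without advancing time (a new reading comes with each control period).
- r.grab_frame(name): name is "scene" or "top"; returns a dict with "img" (400x640x3 uint8, red, green, blue), "K" (3x3 intrinsics, pixels), "view" (4x4, takes a point from world to camera coordinates). Camera axes: x right, y up, looking along -z (the intrinsics and any distortion apply to the point x, -y, -z); pixel columns grow to the right and rows downward; lengths in mm; the calibration is good to about 2 mm. A picture is of the moment at which its call begins. There is no depth.
- r.hand_in(): hands the job in; it is judged then, once.
The state is a dict: "t": time; "joints": joint angles; "qvel": joint speeds; "tau": joint torques, N m; "tool_pos": TCP position; "tool_rot": TCP orientation; "contact_force": force on the tool from outside, world axes, zero at the start; "ft_torque": the same for the moment, N m; "gripper_width": opening from 0.0 (shut) to 1.0 (fully open); "finger_force": force on a finger pad.
Only numpy, scipy, OpenCV 4.12 (cv2) and the standard library are available. Lean on these libraries where they do the work, as an engineer would, in place of code of your own. Each camera call takes 0.05 s, during which the arm holds its last target. There are 200 camera calls.

## Working session

There is one attempt and no reset: what is moved stays moved. The work goes in short steps, Python scripts to look and compute and a tool call to move; the robot and the scene stay as the last step left them, time stands still between calls to the robot, and variables do not carry over. Pictures are saved under pics/ and viewed, at most 10 in all, crops included, and the job is handed in when it is done.

Besides the shell and the picture viewer there is one more tool, called as name([rows], argument=value, ...), one row to a line, values as JSON. move_arm: Moves the arm, as the interface text tells. Its arguments: {"type":"object","properties":{"series":{"type":"array"},"force":{"type":"number"}},"required":["series"]}

```bash
mkdir -p pics; ls
python3 - <<'E'
from bench import r
import cv2,numpy as np
s=r.state();print(s)
for n in("scene","top"):
    f=r.grab_frame(n);cv2.imwrite(f"pics/{n}0.png",f["img"][:,:,::-1]);print(n,f["K"],f["view"],[k for k in f])
E
```

```text
pics
{'t': 0.0, 'joints': array([-1.09317236,  0.68998164, -0.19451595,  1.5663697 ,  0.15729543,
        0.9024707 , -0.21507606]), 'qvel': array([ 0.00022569,  0.00019867, -0.00048671, -0.00022411, -0.00010855,
       -0.00089388,  0.00126562]), 'tau': array([-2.17312436e-04, -5.27557504e+01, -1.26670003e+00, -1.53431386e+01,
       -5.26096125e-02,  6.63566592e-03,  1.56446572e-04]), 'tool_pos': array([268.15684082, 563.89276647, 262.90465075]), 'tool_rot': array([ 2.20041290e-01,  9.75490126e-01, -9.08291312e-04, -1.40223379e-04]), 'contact_force': array([-0.1618948 ,  0.0970494 ,  0.09102768]), 'ft_torque': array([-0.01212553,  0.00139644,  0.0158196 ]), 'finger_force': 0.0, 'gripper_width': 1.0001994106146257}
scene [[384.55185838   0.         320.3383708 ]
 [  0.         384.55185838 198.75793116]
 [  0.           0.           1.        ]] [[ 6.17390222e-02  9.97993271e-01  1.40614764e-02 -8.91796467e+01]
 [-7.71532434e-01  3.87823507e-02  6.35006797e-01  2.75820320e+02]
 [ 6.33187173e-01 -5.00535839e-02  7.72378562e-01 -1.65190530e+03]
 [ 0.00000000e+00  0.00000000e+00  0.00000000e+00  1.00000000e+00]] ['img', 'K', 'view']
top [[425.56473738   0.         317.20880066]
 [  0.         425.56473738 200.37636597]
 [  0.           0.           1.        ]] [[ 9.77005191e-03 -9.99929311e-01  6.77640451e-03  4.47954205e+01]
 [ 9.99139519e-01  1.00350589e-02  4.02432601e-02 -4.95346996e+02]
 [-4.03084169e-02  6.37739480e-03  9.99166933e-01 -1.43276277e+03]
 [ 0.00000000e+00  0.00000000e+00  0.00000000e+00  1.00000000e+00]] ['img', 'K', 'view']
```

View pics/scene0.png

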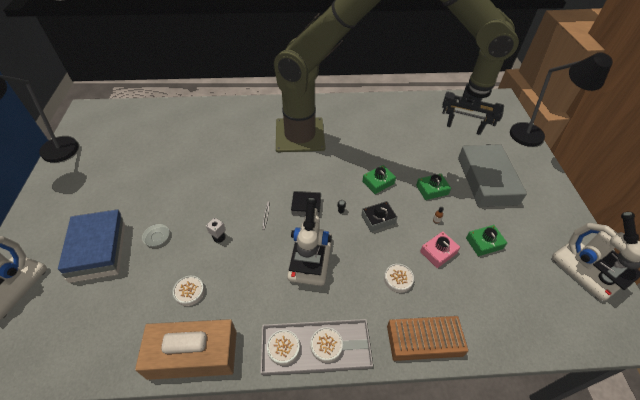

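View pics/top0.png

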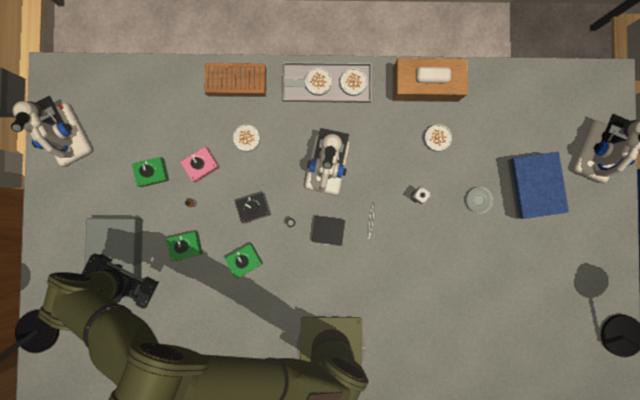

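Candidates for the dial: grey/dark box (scene 380,215; top 253,207) versus green ones (379,179), (434,186), (487,239) and pink (440,249). I choose the grey one. Candidates for the eyepiece camera: the white/black box on a nose (scene 217,230; top 422,195) versus the small spare eyepiece (342,206). Candidates for the microscope: the middle one (310,240). Next, close crops.

Run:
```python
import cv2,numpy as np
S=cv2.imread("pics/scene0.png");T=cv2.imread("pics/top0.png")
def c(I,u,v,h=32):
    p=cv2.resize(I[v-h:v+h,u-h:u+h],(260,260),interpolation=cv2.INTER_CUBIC)
    p=cv2.convertScaleAbs(p,alpha=1.5,beta=20)
    for k in range(0,2*h,10):
        q=int(k*260/(2*h));cv2.line(p,(q,0),(q,4),(0,0,255));cv2.line(p,(0,q),(4,q),(0,0,255))
    return p
cv2.imwrite("pics/c1.png",np.vstack([np.hstack([c(S,310,215),c(S,380,210),c(S,217,225)]),np.hstack([c(T,330,155),c(T,253,207),c(T,422,195)])]))
```

```text
(no output)
```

View pics/c1.png

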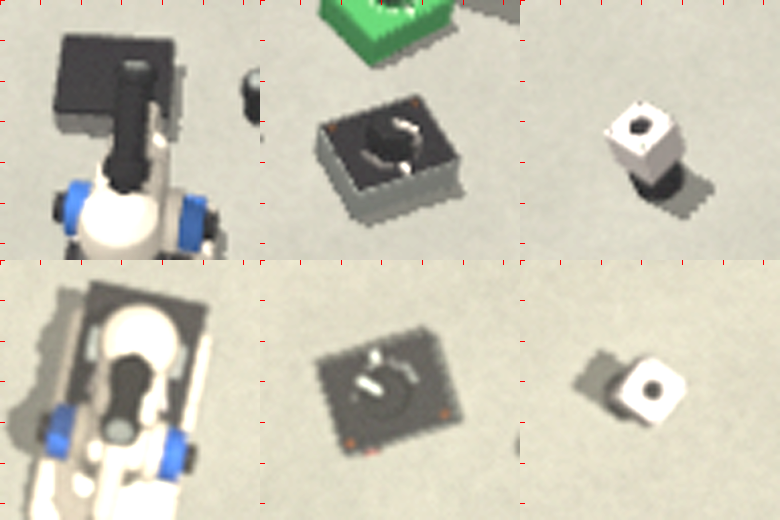

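```bash
cat > h.py <<'E'
from bench import r
import cv2,numpy as np
from scipy.spatial.transform import Rotation as R
np.set_printoptions(precision=4,suppress=True)
C={}
V={"scene":(384.55185838,320.3383708,198.75793116,[[6.17390222e-02,9.97993271e-01,1.40614764e-02,-8.91796467e+01],[-7.71532434e-01,3.87823507e-02,6.35006797e-01,2.75820320e+02],[6.33187173e-01,-5.00535839e-02,7.72378562e-01,-1.65190530e+03]]),
"top":(425.56473738,317.20880066,200.37636597,[[9.77005191e-03,-9.99929311e-01,6.77640451e-03,4.47954205e+01],[9.99139519e-01,1.00350589e-02,4.02432601e-02,-4.95346996e+02],[-4.03084169e-02,6.37739480e-03,9.99166933e-01,-1.43276277e+03]])}
def P(n):
    f,cx,cy,v=V[n];return np.array([[f,0,cx],[0,f,cy],[0,0,1]])@np.diag([1,-1,-1])@np.array(v)
def tri(s,t):
    X=cv2.triangulatePoints(P("scene"),P("top"),np.array(s,float).reshape(2,1),np.array(t,float).reshape(2,1))[:,0];return X[:3]/X[3]
def proj(n,X):
    p=P(n)@np.append(X,1);return p[:2]/p[2]
def at_z(n,uv,z):
    M=P(n);A=np.c_[M[:,:2],-np.array([*uv,1.])];return np.linalg.solve(A,-(M[:,2]*z+M[:,3]))[:2]
def crop(n,name,u,v,h=32,s=12,a=1.3):
    I=r.grab_frame(n)["img"][:,:,::-1];p=cv2.resize(I[v-h:v+h,u-h:u+h],None,fx=s,fy=s,interpolation=cv2.INTER_CUBIC)
    return cv2.convertScaleAbs(p,alpha=a,beta=15)
def pose(T=None):
    s=r.state();return s["tool_pos"],R.from_quat(s["tool_rot"]).as_matrix()
E
python3 - <<'E'
from h import *
for n,s,t in(("eye",(311.2,199.2),(327.5,164.8)),("dial",(380.5,211.7),(251.8,206.5)),("cam",(214.5,223.8),(422.5,194.8))):
    X=tri(s,t);print(n,X,proj("scene",X),proj("top",X))
print(at_z("scene",(380.5,211.7),72),at_z("top",(251.8,206.5),72))
for z in(80,):print(at_z("scene",(214.5,223.8),z),at_z("top",(422.5,194.8),z))
for z in(273,):print(at_z("scene",(311.2,199.2),z),at_z("top",(327.5,164.8),z))
# corners
for c in((132,92),(168,125),(135,165),(100,130)):print(at_z("top",(390+c[0]/4.0625,163+c[1]/4.0625),80))
# microscope base corners top crop
for c in((92,22),(208,45)):print("base",at_z("top",(298+c[0]/4.0625,123+c[1]/4.0625),20))
print(pose()[1])
E
python3 - <<'E'
from h import *
a=crop("scene","a",380,212,20,20,1.2);b=crop("top","b",253,207,20,20,1.2)
cv2.imwrite("pics/d1.png",cv2.resize(np.hstack([a,b]),(800,400)))
E
```

```text
eye [583.7433  23.7616 271.4981] [311.1672 199.1991] [327.4732 164.7979]
dial [471.0942 266.0004  51.3746] [380.0513 211.7105] [251.4187 206.4375]
cam [ 513.5249 -289.458    79.0855] [214.2279 223.7724] [422.2747 194.8062]
[486.6986 262.2202] [470.3977 261.7122]
[ 514.3527 -288.3117] [ 513.5013 -289.9553]
[584.9818  23.8017] [583.5512  23.7318]
[ 543.1522 -289.9364]
[ 517.1286 -318.6247]
[ 485.0187 -292.3132]
[ 512.5955 -264.4345]
base [738.6566  40.5009]
base [720.4078 -56.4482]
[[-0.9031  0.4293 -0.0006]
 [ 0.4293  0.9031 -0.0015]
 [-0.0001 -0.0016 -1.    ]]
```

View pics/d1.png

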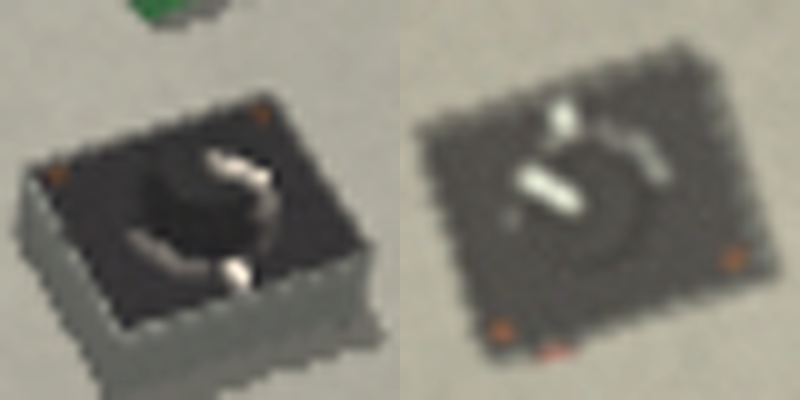

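```bash
cat >> h.py <<'E'
def to(X,T=None):
    p,M=pose();print("shift in tool axes",M.T@(np.array(X)-p),"tool y az",np.degrees(np.arctan2(M[1,1],M[0,1])),"pos",p)
E
python3 - <<'E'
from h import *
print(tri((379.9,212.9),(252.3,207.2)),at_z("scene",(379.9,212.9),45),at_z("top",(252.3,207.2),45))
a=at_z("top",(233+12.2,187+17.2),72);b=at_z("top",(233+17.8,187+20.8),72);print("pointer",a,b,np.degrees(np.arctan2(*(a-b)[::-1])))
z=at_z("top",(233+16.3,187+11.8),45);c=at_z("top",(252.3,207.2),45);print("zero",np.degrees(np.arctan2(*(z-c)[::-1])))
for q in((41.8-40,13),(68.5-40,4.5),(77.8-40,27.5),(49-40,36)):print(at_z("top",(233+q[0],187+q[1]),45))
to([471,262,135]);to([471,262,74])
for ph in(169,):
  pass
a=crop("scene","a",308,215,40,10,1.2);b=crop("top","b",328,155,40,10,1.2)
cv2.imwrite("pics/m1.png",cv2.resize(np.hstack([a,b]),(800,400)))
E
```

```text
[469.0129 265.6312  41.8486] [471.4087 266.2828] [468.7618 263.9967]
pointer [477.6352 283.1836] [466.1558 264.8795] 57.9060624286466
zero 20.504476559001603
[491.97   322.1136]
[520.9852 234.4311]
[445.2748 202.6242]
[416.3442 297.0819]
shift in tool axes [-312.8401 -185.6926  128.4301] tool y az 64.57654275977546 pos [268.2255 564.1458 263.2006]
shift in tool axes [-312.8353 -185.6254  189.43  ] tool y az 64.57654275977546 pos [268.2255 564.1458 263.2006]
```

View pics/m1.png

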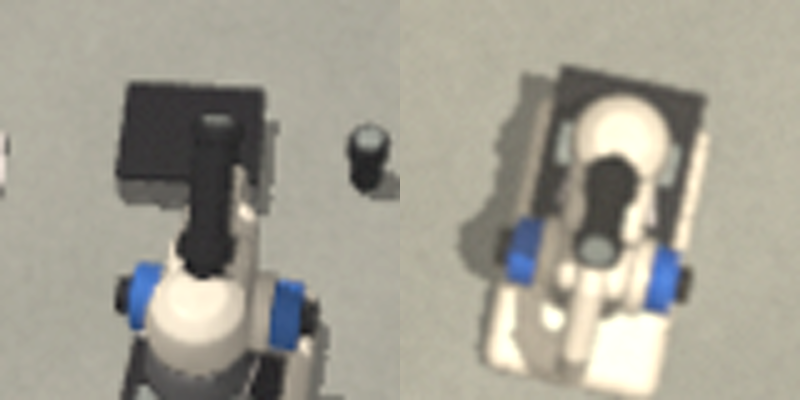

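The right (top-view) half of the picture puts the eyepiece's top face at (597,250) and the left (scene) half at (218,124). The microscope's base is turned about 10.5°, so the tube leans towards azimuth ~170°. In the earlier crop the dial pointer reads ~60° and the zero mark ~19°, so I turn about 42° clockwise.

move_arm([
  [-1, -39, -23, 10, 0],
  [-1, -39, -23, 10, 0],
  [-1, -39, -23, 12, 0],
  [-1, -39, -23, 16, 0],
  [-1, -39, -23, 20, 0],
  [-1, -39, -23, 20, 0],
  [-1, -39, -23, 20, 0],
  [-1, -38, -23, 20, 0],
], force=30)

```text
t: 1.3
tool_pos: [471.2, 263.7, 135.2]
tool_rot: [0.22, 0.975, 0.0, 0.0]
contact_force: [0.0, 0.3, 0.3]
gripper_width: 0.996
finger_force: 0.0
```

Run:
```python
from h import *
to([470,264.5,74]);print(r.state()["joints"])
L=lambda a,b,z:np.degrees(np.arctan2(*(at_z("top",(288+(a[0]-400)/5,115+a[1]/5),z)-at_z("top",(288+(b[0]-400)/5,115+b[1]/5),z))[::-1]))
print("yaw",L((523,250),(662,280),110)-90,L((490,365),(655,393),25)-90,L((562,67),(705,95),25)-90,L((705,95),(655,393),25))
a=at_z("scene",(381,207.8),72);b=at_z("scene",(386.8,209.8),72);print(a,b)
```

```text
shift in tool axes [ 1.4679  0.1161 61.2331] tool y az 64.57489001823741 pos [471.2352 263.7321 135.2335]
[-0.481   0.777  -0.191   1.9309  0.304   0.4605  0.2352]
yaw -11.622228605557794 -9.063682835674541 -10.522714147226182 -9.068993941361757
[470.1419 266.6318] [479.7163 284.9759]
```

move_arm([
  [-1, 1, 0, 25, 0],
  [-1, 0, 0, 25, 0],
  [-1, 0, 0, 10, 0],
  [0.2, 0, 0, 0, 0],
  [0.5, 0, 0, 0, 0],
  [1, 0, 0, 0, 0],
  [1, 0, 0, 0, 0],
  [1, 0, 0, 0, 0],
], force=30)

```text
t: 2.3
tool_pos: [469.5, 265.2, 76.0]
tool_rot: [0.22, 0.975, 0.0, 0.0]
contact_force: [0.5, 0.5, 0.6]
gripper_width: 0.46
finger_force: 0.7
```

move_arm([
  [1, 0, 0, 0, 0],
  [1, 0, 0, 0, 8],
  [1, 0, 0, 0, 8],
  [1, 0, 0, 0, 8],
  [1, 0, 0, 0, 8],
  [1, 0, 0, 0, 8],
  [1, 0, 0, 0, 2],
  [1, 0, 0, 0, 0],
], force=30)

```text
t: 3.3
tool_pos: [468.6, 264.4, 76.0]
tool_rot: [0.555, 0.832, -0.001, -0.0]
contact_force: [-1.1, -2.2, 5.4]
gripper_width: 0.442
finger_force: 30.0
```

move_arm([
  [1, 0, 0, 0, 0],
  [0, 0, 0, 0, 0],
  [-1, 0, 0, 0, 0],
  [-1, 0, 0, 0, 0],
  [-1, 0, 0, -30, 0],
  [-1, 0, 0, -40, 0],
  [-1, 0, -50, -10, 0],
  [-1, 0, -50, 0, 0],
])

```text
t: 4.3
tool_pos: [376.7, 226.9, 156.7]
tool_rot: [0.555, 0.832, 0.002, 0.001]
contact_force: [-0.8, -0.4, -0.1]
gripper_width: 0.994
finger_force: 0.0
```

Run:
```python
from h import *
to([513.7,-289.5,160])
a=crop("scene","a",380,212,20,20,1.2);b=crop("top","b",253,207,20,20,1.2)
cv2.imwrite("pics/d2.png",cv2.resize(np.hstack([a,b]),(800,400)))
```

```text
shift in tool axes [-529.4622  -71.6855   -4.0869] tool y az 22.563586250025985 pos [376.7483 226.9484 156.6844]
```

View pics/d2.png

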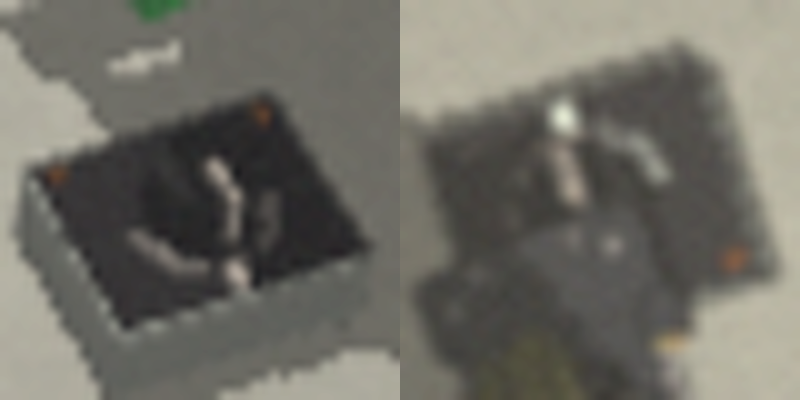

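Run:
```python
from h import *
A=lambda d:np.degrees(np.arctan2(d[1],d[0]))
t=lambda q,z:at_z("top",(233+(q[0]-400)/10,187+q[1]/10),z)
s=lambda q,z:at_z("scene",(360+q[0]/10,192+q[1]/10),z)
print("top ptr",t((560,143),72),t((573,205),72),A(t((560,143),72)-t((573,205),72)))
print("sc ptr",s((236,222),72),s((212,158),72),A(s((236,222),72)-s((212,158),72)))
print("zero",t((563,118),45),s((237,272),45))
bt=[t(q,45) for q in((418,130),(685,45),(778,275),(490,360))]
bs=[s(q,45) for q in((125,325),(370,245),(272,95),(30,170))]
print(np.array(bt),np.array(bs));
for b in(bt,bs):print("edges",A(b[1]-b[0])+90,A(b[2]-b[3])+90,A(b[1]-b[2]),A(b[0]-b[3]))
# arcs ends 
print("led",t((735,258),45),t((500,332),45),s((58,175),45),s((262,112),45))
# detect bright pointer by image code
for n,o,f in(("scene",(360,192),s),("top",(233,187),t)):
    I=cv2.imread("pics/d2.png")
```

```text
top ptr [487.1564 271.0427] [467.1111 266.5123] 12.735223331073422
sc ptr [497.7609 270.9643] [470.1766 267.3153] 7.535768009224816
zero [496.4185 274.3396] [498.9564 274.9592]
[[491.97   322.1136]
 [520.9852 234.4311]
 [445.2748 202.6242]
 [416.3442 297.0819]] [[519.068  233.3255]
 [489.8771 322.7176]
 [422.2467 300.3808]
 [451.4086 209.9595]]
edges 18.30997197103291 17.028832949329868 22.787900700267887 18.31421114475872
edges 198.08440527776725 197.8751097019762 18.277283549702698 19.052179177004295
led [450.743 216.885] [425.5943 293.9445] [454.1017 219.4369] [429.747  295.5036]
```

Run:
```python
from h import *
A=lambda d:np.degrees(np.arctan2(d[1],d[0]))
s=lambda q,z:at_z("scene",(360+q[0]/10,192+q[1]/10),z)
print("sc top part",s((212,160),72),s((237,195),72),A(s((237,195),72)-s((212,160),72)))
c=np.array([468.6,264.4])
for n in("scene","top"):
  print(n)
  for d in(-10,-5,0,5,10):
    a=np.radians(18.5+d);u=np.array([np.cos(a),np.sin(a)])
    o=(360,192,0) if n=="scene" else (233,187,400)
    g=lambda p,z:np.round((proj(n,[*p,z])-o[:2])*10+[o[2],0])
    print(d,[g(c+u*k,72) for k in(0,4,19)],g(c+20*u,58))
  a=np.radians(18.5);print("zero",g(c+29*np.array([np.cos(a),np.sin(a)]),45))
# weighted brightness line, fresh frames
for n,(u0,u1,v0,v1) in(("scene",(379,386,205,217)),("top",(246,253,198,210))):
    I=r.grab_frame(n)["img"].astype(int).sum(2)//3;print(u0,v0);print(I[v0:v1,u0:u1])
```

```text
sc top part [471.0367 267.1746] [486.4054 273.2098] 21.439746457567423
scene
-10 [array([203., 155.]), array([206., 164.]), array([220., 198.])] [215. 225.]
-5 [array([203., 155.]), array([207., 164.]), array([225., 197.])] [220. 224.]
0 [array([203., 155.]), array([208., 163.]), array([229., 196.])] [225. 223.]
5 [array([203., 155.]), array([209., 163.]), array([233., 194.])] [229. 221.]
10 [array([203., 155.]), array([210., 163.]), array([237., 192.])] [233. 219.]
zero [232. 265.]
top
-10 [array([580., 200.]), array([578., 188.]), array([572., 142.])] [578. 141.]
-5 [array([580., 200.]), array([577., 188.]), array([567., 143.])] [573. 142.]
0 [array([580., 200.]), array([576., 189.]), array([562., 145.])] [567. 143.]
5 [array([580., 200.]), array([575., 189.]), array([557., 146.])] [562. 145.]
10 [array([580., 200.]), array([574., 190.]), array([552., 149.])] [558. 148.]
zero [565. 119.]
379 205
[[ 20  21  21  22  23  22  19]
 [ 23  20  21  22  21  21  22]
 [ 23  27  39  22  23  20  21]
 [ 21  52 103  59  20  20  21]
 [ 20  43  94 105  20  21  17]
 [ 22  26  54  85  60  20  23]
 [ 29  28  24  63 105  40  25]
 [ 21  22  21  41  79  42  28]
 [ 21  23  23  41  78  29  25]
 [ 20  19  20  42  81  22  24]
 [ 20  21  25  48  68  19  25]
 [ 19  23  22  31  39  21  29]]
246 198
[[ 47  52  91 117  95  60  54]
 [ 41  47  80 112 108  73  65]
 [ 44  52  71  93  93  72  66]
 [ 50  64  79  84  63  48  49]
 [ 53  63  88 103  70  39  39]
 [ 49  48  76 100  81  48  41]
 [ 44  44  65  95  96  59  41]
 [ 39  40  56  88  97  63  49]
 [ 41  42  48  61  70  60  56]
 [ 48  54  66  67  60  57  61]
 [ 62  67  78  83  65  60  71]
 [ 62  65  67  68  63  63  82]]
```

The dial is within ±3° of zero: pointer and zero mark line up in both views. On to the camera.

move_arm([
  [-1, -55, -18, 0, 0],
  [-1, -58, -18, 0, 0],
  [-1, -58, -18, 0, 0],
  [-1, -58, -18, 0, 0],
  [-1, -60, 0, 0, 0],
  [-1, -60, 0, 0, 0],
  [-1, -60, 0, 0, 0],
  [-1, -60, 0, 0, 0],
])

```text
t: 5.5
tool_pos: [492.8, -237.0, 155.8]
tool_rot: [0.556, 0.831, 0.001, 0.001]
contact_force: [0.9, 0.5, 0.3]
gripper_width: 1.0
finger_force: 0.0
```

move_arm([
  [-1, -60, 0, 0, 0],
  [-1, 0, 0, 0, -9],
  [-1, 0, 0, 0, -9],
  [-1, 0, 0, 0, -8],
  [-1, 0, 0, 0, 0],
  [-1, 0, 0, 0, 0],
  [-1, 0, 0, 0, 0],
  [-1, 0, 0, 0, 0],
])

```text
t: 6.5
tool_pos: [513.7, -289.2, 155.7]
tool_rot: [0.354, 0.935, -0.0, 0.0]
contact_force: [-0.7, -0.1, -0.0]
gripper_width: 1.002
finger_force: 0.0
```

Run:
```python
from h import *
to([513.7,-289.5,64]);print(r.state()["joints"])
a=crop("scene","a",217,225,22,18,1.2)
cv2.imwrite("pics/e1.png",cv2.resize(a,(600,600)))
```

```text
shift in tool axes [-0.1206 -0.2201 91.7456] tool y az 48.54678143166964 pos [ 513.74   -289.2399  155.7456]
[ 0.6471  0.806  -0.3724  1.7632  0.4448  0.6564  0.8693]
```

View pics/e1.png

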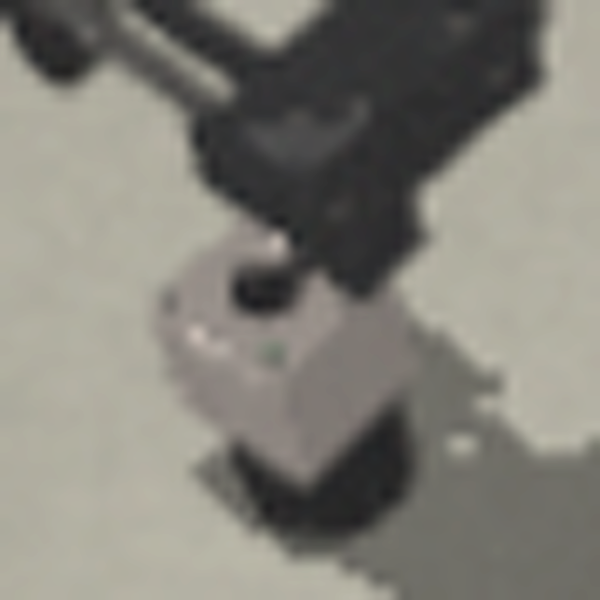

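move_arm([
  [-1, 0, 0, 40, 0],
  [-1, 0, 0, 40, 0],
  [-1, 0, 0, 10, 0],
  [0, 0, 0, 0, 0],
  [0.5, 0, 0, 0, 0],
  [1, 0, 0, 0, 0],
  [1, 0, 0, 0, 0],
  [1, 0, 0, 0, 0],
], force=15)

```text
t: 7.55
tool_pos: [513.7, -289.5, 66.2]
tool_rot: [0.354, 0.935, -0.0, 0.0]
contact_force: [0.2, -0.1, 2.8]
gripper_width: 0.483
finger_force: 14.6
```

move_arm([
  [1, 0, 0, 0, 0],
  [1, 0, 0, 0, 0],
  [1, 0, 0, 0, 0],
  [1, 0, 0, 0, 0],
  [1, 0, 0, 0, 0],
  [1, 0, 0, 0, 0],
  [1, 0, 0, 0, 0],
  [1, 0, 0, 0, 0],
], force=6)

```text
t: 8.55
tool_pos: [513.7, -289.5, 66.1]
tool_rot: [0.354, 0.935, -0.0, 0.0]
contact_force: [-1.1, -0.0, 6.2]
gripper_width: 0.488
finger_force: 5.8
```

Run:
```python
from h import *
s=r.state();print(s["tool_pos"],s["contact_force"],s["ft_torque"],s["finger_force"]);to([513,-289,70])
h=s["tool_pos"][2]-6;rr=np.hypot(h,21);a0=np.arctan2(21,h)
for d in range(0,46,5):
    a=np.radians(d)-a0;print(d,21+rr*np.sin(a),rr*np.cos(a)-h)
```

```text
[ 513.6693 -289.5068   66.0739] [-1.0811 -0.0437  6.2492] [-0.0729  0.1812  0.0107] 5.804366505508369
shift in tool axes [ 0.8351 -0.0632 -3.9265] tool y az 48.564184463519226 pos [ 513.6693 -289.5068   66.0739]
0 0.0 0.0
5 5.315699194795071 1.6016711630947356
10 10.75076538915751 2.733953772310656
15 16.263834447565518 3.388230473300702
20 21.812948585602506 3.5595218253072503
25 27.355875694031283 3.2465241977130077
30 32.8504307506458 2.45161969145709
35 38.25479687376219 1.180858009808567
40 43.52784357393803 -0.5560895835283333
45 48.629439781832346 -2.746003868570689
```

move_arm([
  [1, 5.3, 0, -1, 0],
  [1, 5.4, 0, -1, 0],
  [1, 5.5, 0, -0.6, 0],
  [1, 5.5, 0, -0.2, 0],
  [1, 0, 0, 0, 0],
  [1, 0, 0, 0, 0],
  [1, 0, 0, 0, 0],
  [1, 0, 0, 0, 0],
], force=6)

```text
t: 9.55
tool_pos: [496.7, -274.8, 68.3]
tool_rot: [0.354, 0.935, -0.0, -0.001]
contact_force: [-2.9, -1.6, 4.6]
gripper_width: 0.476
finger_force: 6.0
```

Run:
```python
from h import *
s=r.state();print(s["tool_pos"],s["contact_force"],s["ft_torque"],s["finger_force"],s["gripper_width"]);
a=crop("scene","a",215,220,20,20,1.3);b=crop("top","b",422,195,20,20,1.3)
cv2.imwrite("pics/f1.png",cv2.resize(np.hstack([a,b]),(800,400)))
```

```text
[ 496.6921 -274.7926   68.3158] [-2.8667 -1.5555  4.5589] [-0.1644  0.588   0.0046] 6.001243609352969 0.47643500108042947
```

View pics/f1.png

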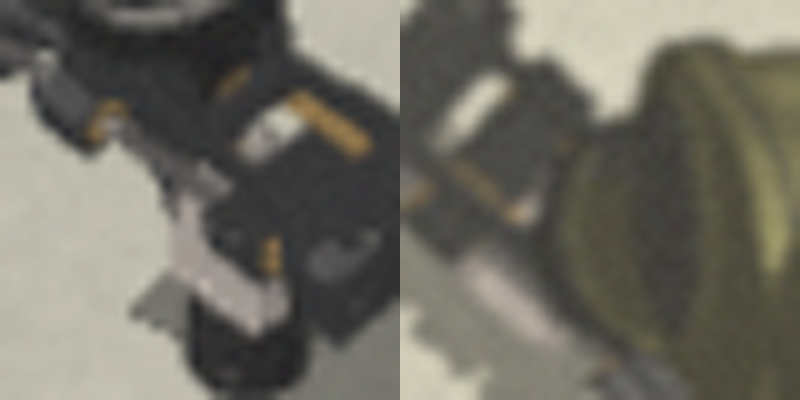

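The crop shows the box in the fingers with the nose still on the bench near (245,385) (left half). The tilt isn't clear yet, so I'll continue the arc.

move_arm([
  [1, 5.5, 0, 0.3, 0],
  [1, 5.5, 0, 0.8, 0],
  [1, 5.4, 0, 1.3, 0],
  [1, 5.3, 0, 1.7, 0],
  [1, 0, 0, 0, 0],
  [1, 0, 0, 0, 0],
  [1, 0, 0, 0, 0],
  [1, 0, 0, 0, 0],
], force=6)

```text
t: 10.65
tool_pos: [481.0, -260.5, 64.2]
tool_rot: [0.354, 0.935, 0.0, -0.0]
contact_force: [-0.1, -0.5, -2.0]
gripper_width: 0.478
finger_force: 6.0
```

Run:
```python
from h import *
s=r.state();print(s["tool_pos"],s["contact_force"],s["ft_torque"],s["finger_force"],s["gripper_width"])
```

```text
[ 480.9598 -260.4711   64.2079] [-0.1105 -0.4971 -1.9885] [ 0.0095 -0.0068 -0.0314] 5.999875169800362 0.47787349616923586
```

move_arm([
  [1, 0, 0, -30, 0],
  [1, 0, 0, -50, 8],
  [1, 0, 0, -40, 10],
  [1, 0, 0, 0, 10],
  [1, 0, 0, 0, 10],
  [1, 0, 0, 0, 10],
  [1, 0, 0, 0, 0],
  [1, 0, 0, 0, 0],
], force=15)

```text
t: 11.65
tool_pos: [480.9, -260.6, 184.3]
tool_rot: [0.703, 0.712, -0.0, -0.0]
contact_force: [-0.6, -1.5, -2.1]
gripper_width: 0.474
finger_force: 15.0
```

Run:
```python
from h import *
p,M=pose();print(p,r.state()["contact_force"])
g=p+6*M[:,2];u,v=proj("scene",g).astype(int);u2,v2=proj("top",g).astype(int);print(g,u,v,u2,v2,M[:,0])
a=crop("scene","a",u,v+5,24,16,1.5);b=crop("top","b",u2,v2,24,16,1.5)
cv2.imwrite("pics/g1.png",cv2.resize(np.hstack([a,b]),(800,400)))
```

```text
[ 480.9403 -260.5551  184.2637] [-0.577  -1.4696 -2.1392]
[ 480.9392 -260.5542  178.2637] 218 196 421 203 [-0.0129  0.9999  0.0002]
```

View pics/g1.png

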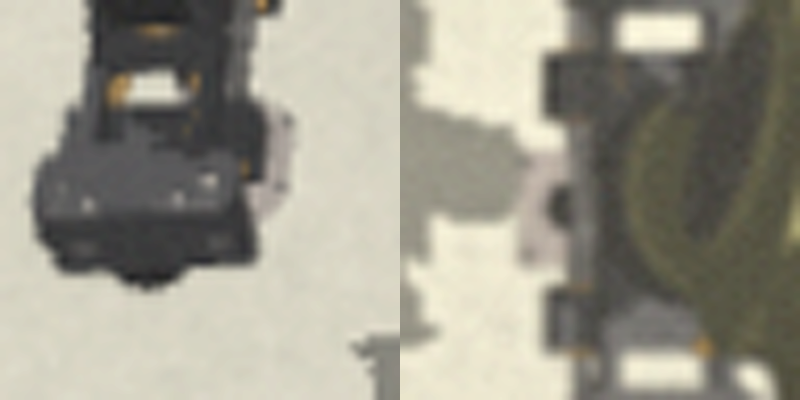

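Run:
```python
from h import *
p,M=pose();g=p+6*M[:,2]
x=M[:,0];y=M[:,1]
for t in(16,20,24):
  for d in(30,40,50,60,70):
    a=np.radians(d);ax=np.sin(a)*x-np.cos(a)*M[:,2];w=np.cos(a)*x+np.sin(a)*M[:,2]
    T=g+t*ax;N=T-80*ax
    f=lambda n,X,o,k:np.round((proj(n,X)+.5-o[:2])*8.333+[k,0])
    print(t,d,"top hole",f("top",T,(397,179),400),"lo edge",f("top",T+21*w,(397,179),400),"| sc lo",f("scene",T+21*w+21*y,(194,177),0),f("scene",T+21*w-21*y,(194,177),0),"hi",f("scene",T-21*w+21*y,(194,177),0),f("scene",T-21*w-21*y,(194,177),0),"nose far",f("scene",N-21*w,(194,177),0),f("scene",N+21*w,(194,177),0))
```

```text
16 30 top hole [592. 210.] lo edge [534. 211.] | sc lo [273. 199.] [282. 113.] hi [161. 167.] [173.  80.] nose far [ 98. 246.] [204. 275.]
16 40 top hole [584. 210.] lo edge [531. 211.] | sc lo [275. 207.] [284. 121.] hi [173. 164.] [184.  77.] nose far [ 74. 231.] [173. 271.]
16 50 top hole [578. 210.] lo edge [529. 211.] | sc lo [276. 215.] [285. 129.] hi [185. 162.] [196.  76.] nose far [ 53. 215.] [143. 264.]
16 60 top hole [572. 210.] lo edge [531. 212.] | sc lo [274. 222.] [283. 136.] hi [198. 162.] [209.  75.] nose far [ 37. 196.] [115. 253.]
16 70 top hole [567. 210.] lo edge [534. 212.] | sc lo [270. 229.] [279. 143.] hi [211. 163.] [222.  77.] nose far [ 26. 177.] [ 88. 241.]
20 30 top hole [589. 209.] lo edge [531. 210.] | sc lo [276. 193.] [285. 106.] hi [165. 161.] [177.  74.] nose far [101. 240.] [208. 269.]
20 40 top hole [579. 209.] lo edge [525. 211.] | sc lo [281. 201.] [290. 115.] hi [178. 158.] [190.  72.] nose far [ 79. 226.] [178. 265.]
20 50 top hole [571. 210.] lo edge [523. 211.] | sc lo [283. 210.] [292. 124.] hi [192. 158.] [203.  71.] nose far [ 60. 210.] 
[... 284 characters left out ...]
238.]
24 30 top hole [586. 209.] lo edge [527. 210.] | sc lo [280. 186.] [289. 100.] hi [169. 154.] [180.  68.] nose far [104. 234.] [211. 263.]
24 40 top hole [574. 209.] lo edge [520. 211.] | sc lo [287. 196.] [295. 109.] hi [184. 153.] [195.  66.] nose far [ 84. 221.] [184. 260.]
24 50 top hole [564. 210.] lo edge [516. 211.] | sc lo [290. 205.] [299. 119.] hi [199. 153.] [210.  66.] nose far [ 67. 205.] [156. 255.]
24 60 top hole [555. 210.] lo edge [514. 212.] | sc lo [291. 214.] [300. 128.] hi [215. 154.] [226.  67.] nose far [ 53. 189.] [131. 246.]
24 70 top hole [547. 210.] lo edge [515. 212.] | sc lo [289. 224.] [298. 138.] hi [231. 157.] [241.  71.] nose far [ 45. 171.] [107. 235.]
```

```bash
cat > fit.py <<'E'
from h import *
from scipy.optimize import differential_evolution
p,M=pose();g=p+6*M[:,2];x,y,zd=M.T
S=8
def sil(n,d,t,o,u0,v0,h):
    a=np.radians(d);ax=np.sin(a)*x-np.cos(a)*zd;w=np.cos(a)*x+np.sin(a)*zd
    T=g+t*ax;W=2*h*S
    def poly(P3):
        q=np.array([proj(n,X)+.5+o-[u0,v0] for X in P3])*S
        m=np.zeros((W,W),np.uint8);cv2.fillConvexPoly(m,cv2.convexHull(q.astype(np.float32)).astype(np.int32),1);return m
    B=[T-k*ax+i*21*w+j*21*y for k in(0,44) for i in(-1,1) for j in(-1,1)]
    N=[T-k*ax+21*(np.cos(f)*w+np.sin(f)*y) for k in(44,80) for f in np.linspace(0,6.28,24)]
    return poly(B),poly(N)
D=[]
for n in("scene","top"):
    u0,v0=proj(n,g).astype(int)-26;h=26
    I=r.grab_frame(n)["img"][v0:v0+2*h,u0:u0+2*h]
    J=cv2.resize(I,None,fx=S,fy=S,interpolation=cv2.INTER_CUBIC).astype(int)
    b=J.sum(2)/3;dif=J[:,:,0]-J[:,:,1]
    D.append([n,u0,v0,h,b,dif]);cv2.imwrite(f"pics/raw_{n}.png",I[:,:,::-1])
    print(n,I.shape)
if __name__=="__main__":
    n,u0,v0,h,b,dif=D[0]
    for k in(0,1):
        I=cv2.imread(f"pics/raw_{D[k][0]}.png").astype(int);print(D[k][1:3]);
        R=slice(10,46)
        C=slice(0,48) if k==0 else slice(10,34)
        print("\n".join(" ".join(f"{int(v.sum()/3):3d}{'+' if v[2]-v[1]>4 else ' '}" for v in row[C]) for row in I[R]))
E
python3 fit.py
```

```text
scene (52, 52, 3)
top (52, 52, 3)
[np.int64(192), np.int64(170)]
132  131  131  132  132  130  130  131  130  129  129  124   74   28   31   25   28   28   33+  45+  56+  59+  44+  30   28   28   30   30   31   50   68   63   84  129  129  129  130  129  128  129  129  129  128  126  129  128  127  127 
131  132  132  132  132  130  130  129  130  129  129  125   93   30   29   29   30   32   34   37+  42+  45+  37   33   30   32   31   30   29   41   55   62   96  129  129  129  127  128  130  129  128  128  127  127  129  129  128  127 
132  130  132  131  132  132  131  131  132  132  130  126   98   33   30   32   33   32   33   32   32   31   30   31   30   32   30   29   27   36   51   54   91  127  125  126  128  129  131  129  126  127  128  128  127  128  127  127 
132  131  131  131  130  132  130  130  131  130  130  124   85   33   31   31   31   31   31   30   30   29   31   28   32   28   32   31   26   37   53   60  110  128  126  127  129  129  129  128  128  129  128  128  128  126  126  127 
132  132  131  131  131  131  130  129  129  129  128  123   66   31   31  
[... 11254 characters left out ...]
  136  137  137  139  123   81   50   61   62   49   42   41   48   58   63   67   67   65   69   65 
140  139  139  137  134  136  139  139  123   80   50   58   62   49   41   44   54   68   71   68   70   70   67   69 
138  140  140  138  138  137  138  139  121   80   47   58   61   46   43   42   54   69   71   68   69   69   66   64 
140  141  142  140  138  139  142  139  126   88   60   65   64   52+  50+  44   52   68   75   79   80   81   76   78 
139  140  140  139  138  139  142  142  134  112   99   97+  81+  65+  64+  59+  54   67   90  110  111  110  110  112 
138  140  139  139  141  139  139  141  142+ 135  134  128  104+  72   75   76   60   71  102  133  141  137  136  138
```

Run:
```python
from h import *
I=cv2.imread("pics/scene0.png").mean(2).astype(int);print("scene 303,194");print(I[194:232,303:323])
I=cv2.imread("pics/top0.png").mean(2).astype(int);print("top 318,144");print(I[144:174,318:337])
```

```text
scene 303,194
[[ 31  33  31  33  32  33  33  32  32  32  32  32  32  33  33  33  32  52
  106 129]
 [ 32  32  33  34  33  33  32  33  32  34  34  32  32  35  31  32  32  52
  105 129]
 [ 33  34  32  34  34  34  30  32  34  34  31  33  33  33  32  32  32  52
  106 129]
 [ 32  31  34  31  34  30  32  34  31  32  33  32  33  33  34  30  32  61
  123 129]
 [ 33  33  33  33  34  52  85  83  84  84  67  41  30  32  33  33  33  62
  127 127]
 [ 34  32  32  30  28  41  67  68  76  73  65  50  30  30  32  36  31  48
   92  91]
 [ 31  35  34  26  29  33  41  42  48  43  40  34  25  25  32  34  34  45
   76  75]
 [ 33  34  32  30  29  29  31  35  34  31  29  26  22  23  33  33  36  46
   77  76]
 [ 35  33  33  32  25  26  29  32  32  27  26  25  22  22  34  34  33  45
   77  85]
 [ 34  33  31  32  24  28  24  26  26  25  24  22  22  32  33  33  34  53
   76  87]
 [ 33  35  33  30  26  27  31  29  29  27  20  21  23  33  33  34  37  54
   76  86]
 [ 32  34  33  28  29  30  29  30  30  29  25  22  26  34  34  35  37  54
   74  87]
 [ 33  33  34  30  26  28  29  28  30  24  22  23  25  34  35  32 
[... 3887 characters left out ...]
 111 113 112 112 109  91  65 108 155 159 160
  180]
 [119 107 111 118 104  77  83 104 107 112 109 105  86  87 141 174 172 176
  187]
 [116 112 128 143 136  98  83  88  99 100  98  89  82 118 169 178 170 188
  195]
 [116 129 165 187 173 136 125 121 119 110 106 105 124 165 192 179 170 194
  200]
 [111 132 175 195 182 143 160 180 185 173 162 169 189 203 196 176 171 200
  206]
 [104 128 172 193 178 149 169 197 207 200 185 188 210 211 195 175 179 204
  209]
 [ 98 118 159 176 163 150 174 200 209 200 183 186 211 207 189 172 183 202
  195]
 [ 89  96 124 137 129 149 178 200 207 196 177 178 201 197 179 163 184 193
  179]
 [ 87  80  89  97 109 145 174 194 199 187 169 167 180 178 158 153 177 186
  165]]
```

move_arm([
  [1, 0, 0, -30, -9],
  [1, 0, 0, -40, -10],
  [1, 0, 0, -50, -10],
  [1, 0, 0, -40, -10],
  [1, 0, 0, -20, -10],
  [1, 0, 0, 0, -10],
  [1, 0, 0, 0, -10],
  [1, 0, 0, 0, -10],
], force=40)

```text
t: 12.85
tool_pos: [480.5, -260.8, 364.3]
tool_rot: [0.088, 0.996, -0.0, -0.0]
contact_force: [0.1, 0.2, -2.2]
gripper_width: 0.477
finger_force: 40.0
```

move_arm([
  [1, 0, 45, 0, 0],
  [1, 0, 50, 0, 0],
  [1, 2, 50, 0, 0],
  [1, 2, 50, 0, 0],
  [1, 2, 50, 2, 0],
  [1, 5, 53, 8, 0],
  [1, 0, 0, 0, 0],
  [1, 0, 0, 0, 0],
], force=40)

```text
t: 13.85
tool_pos: [523.9, 33.7, 354.2]
tool_rot: [0.091, 0.996, -0.001, -0.0]
contact_force: [-0.9, -1.2, -2.6]
gripper_width: 0.47
finger_force: 40.0
```

```bash
cat > k.py <<'E'
from h import *
n=np.array([-0.633,0.1116,0.766]);E=np.array([583,23.5,273.])
def plan(dep,E=E,t=57):
    to(E+(t+dep)*n+[0,0,6])
E
python3 - <<'E'
from k import *
plan(40);plan(10);plan(-28)
a=crop("scene","a",311,203,20,20,1.6);b=crop("top","b",328,165,20,20,1.6)
cv2.imwrite("pics/h1.png",cv2.resize(np.hstack([a,b]),(800,400)))
E
```

```text
shift in tool axes [2.4282 0.2171 0.8816] tool y az 79.58373740614819 pos [523.9485  33.6736 354.1829]
shift in tool axes [-16.8635   0.3863  23.8535] tool y az 79.58373740614819 pos [523.9485  33.6736 354.1829]
shift in tool axes [-41.2997   0.6007  52.9513] tool y az 79.58373740614819 pos [523.9485  33.6736 354.1829]
```

View pics/h1.png

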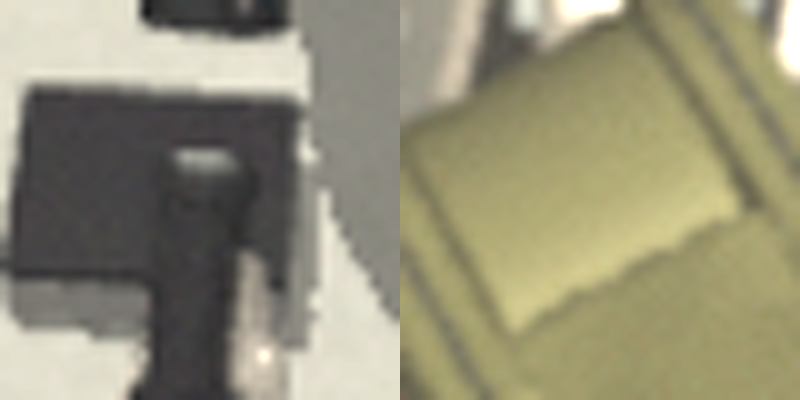

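The last picture shows the eyepiece head at (205,160) in the left half. The nose or a finger is entering from above at (145–290, 0–30). From here I check by numbers only.

Run:
```python
from k import *
p,M=pose();g=p+6*M[:,2]
a=np.radians(41);ax=np.sin(a)*M[:,0]-np.cos(a)*M[:,2];w=np.cos(a)*M[:,0]+np.sin(a)*M[:,2]
for nm,c in(("mouth",g-57*ax),("nosetop",g-21*ax)):
    q=np.array([proj("scene",c+21*(np.cos(f)*w+np.sin(f)*M[:,1])) for f in np.linspace(0,6.28,60)]);print(nm,q.min(0),q.max(0),proj("scene",c))
for s in(-1,1):print("tip",proj("scene",p+25*M[:,2]+s*21*M[:,1]),proj("scene",p+25*M[:,2]+s*39*M[:,1]))
print("E",proj("scene",E))
I=r.grab_frame("scene")["img"].mean(2).astype(int);print("origin 290,150")
print("\n".join(" ".join(f"{v:3d}" for v in row) for row in I[150:188,290:332]))
```

```text
mouth [303.8324 183.8139] [318.9838 186.2799] [311.4137 185.0268]
nosetop [304.9435 171.0567] [320.1803 173.1436] [312.5669 172.0851]
tip [305.7494 168.5339] [299.3456 167.8928]
tip [320.7472 170.0354] [327.1987 170.6812]
E [311.0588 198.6557]
origin 290,150
 63  61  54  31  34  34  34  34  39  44  43  42  37  41  52  56  50  51  53  50  51  53  52  53  57  56  60  51  52  56  47  47  37  38  32  31  30  29  30  28  29  30
 50  50  57  45  44  45  43  31  33  45  45  42  31  41  60  61  65  65  66  64  65  66  67  71  73  73  73  70  72  72  70  69  67  56  37  30  30  29  32  32  28  29
 57  59  51  48  48  47  47  44  45  48  54  71  44  62  95  97 116 117 118 116 116 110  74  74  75  75  74  75  75  75  76  75  73  52  34  30  30  33  32  32  31  30
 63  71  44  45  45  48  48  48  47  47  53  68  58  60  78  73  81  80  81  91  88  79  64  68  70  72  75  75  75  75  75  76  72  43  30  32  30  31  30  31  32  31
 78  71  34  35  33  32  36  38  39  38  43  60  75  65  59  58  54  55  51  58  60  59  60  59  65  63  60  58  66  63  63  64  63  45  30  31  30  31  30  32  31  33
1
[... 4842 characters left out ...]
  75  74  74  74  74  74  75
127 128 127 128 129 130 129 129 128 126 126 127 127 119  66  19  26  27  29  29  30  31  27  23  26  33  20  18  35  68  75  74  74  75  75  74  75  75  75  74  74  73
128 128 126 126 127 128 127 128 128 127 127 127 128 125 111  86  44  26  29  28  30  28  28  22  24  19  19  20  37  72  75  75  76  75  76  76  76  73  74  75  75  74
127 126 124 128 127 127 126 126 128 128 128 127 127 127 124 120 113 110  88  90  88  69  64  45  44  43  49  65  77 117 112  75  75  75  75  74  75  75  75  75  74  75
128 125 126 127 127 128 128 127 128 129 129 126 126 126 126 128 129 128 123 124 122 117 115 114 113 114 115 116 118 128 122  75  75  76  76  75  75  76  76  74  75  74
```

The nose is seen at u≈304.5–319.5 (centre ~312) and the eyepiece at 311.3, so they line up sideways. I advance along the axis.

move_arm([
  [1, -4, 0.4, 6, 0],
  [1, -5, 0, 7, 0],
  [1, -5, 0, 7, 0],
  [1, -4, 0, 5, 0],
  [1, -3, 0, 4, 0],
  [1, 0, 0, 0, 0],
  [1, 0, 0, 0, 0],
  [1, 0, 0, 0, 0],
], force=25)

```text
t: 15.0
tool_pos: [544.9, 31.2, 325.7]
tool_rot: [0.091, 0.996, 0.0, 0.0]
contact_force: [0.0, -0.0, -1.4]
gripper_width: 0.473
finger_force: 25.0
```

Run:
```python
from k import *
print(r.state()["contact_force"],r.state()["ft_torque"]);plan(2);plan(-6);plan(-28)
```

```text
[ 0.0451 -0.0075 -1.4484] [-0.0316  0.0098 -0.0112]
shift in tool axes [-0.977  -0.9328  1.4833] tool y az 79.58332977307761 pos [544.8601  31.1784 325.677 ]
shift in tool axes [-6.1162 -0.8963  7.6136] tool y az 79.58332977307761 pos [544.8601  31.1784 325.677 ]
shift in tool axes [-20.249   -0.7958  24.472 ] tool y az 79.58332977307761 pos [544.8601  31.1784 325.677 ]
```

move_arm([
  [1, -1, -0.9, 1.5, 0],
  [1, -1.3, 0, 1.5, 0],
  [1, -1.3, 0, 1.5, 0],
  [1, -1.3, 0, 1.5, 0],
  [1, -1.3, 0, 1.5, 0],
  [1, 0, 0, 0, 0],
  [1, 0, 0, 0, 0],
  [1, 0, 0, 0, 0],
], force=25)

```text
t: 16.0
tool_pos: [551.0, 29.3, 318.0]
tool_rot: [0.091, 0.996, 0.0, 0.0]
contact_force: [0.6, 1.0, -2.7]
gripper_width: 0.476
finger_force: 25.0
```

```bash
cat >> k.py <<'E'
def rep(*d):
    s=r.state();p,M=pose();f=s["contact_force"]+[0,0,2.1];print("F tool",M.T@f,"axial",f@n,"T tool",M.T@s["ft_torque"])
    g=p+6*M[:,2];print("depth if t=57:",57-(g-E)@n,"lat",(g-E)@np.cross(n,M[:,1]),(g-E)@M[:,1])
    for k in d:plan(k)
E
python3 -c "
from k import *
rep(-12,-28)"
```

```text
F tool [-0.3917  1.0447  0.5992] axial -0.7152967551081818 T tool [-0.3981 -0.1717 -0.0863]
depth if t=57: 6.23930355174037 lat -0.1358860701213893 -0.08087889978147109
shift in tool axes [-3.6029 -0.1085  4.5061] tool y az 79.58075639489957 pos [550.9886  29.2782 317.9745]
shift in tool axes [-13.8812  -0.04    16.7668] tool y az 79.58075639489957 pos [550.9886  29.2782 317.9745]
```

move_arm([
  [1, -0.9, 0, 1.1, 0],
  [1, -0.9, 0, 1.1, 0],
  [1, -0.9, 0, 1.1, 0],
  [1, -0.9, 0, 1.1, 0],
  [1, -0.9, 0, 1.1, 0],
  [1, -0.9, 0, 1.1, 0],
  [1, 0, 0, 0, 0],
  [1, 0, 0, 0, 0],
], force=25)

```text
t: 17.0
tool_pos: [556.6, 28.4, 311.1]
tool_rot: [0.091, 0.996, 0.0, 0.0]
contact_force: [1.8, 3.4, -2.1]
gripper_width: 0.472
finger_force: 25.0
```

```bash
python3 -c "
from k import *
rep(-28)"
```

```text
F tool [-1.1642  3.6888  0.0531] axial -0.8032906132202302 T tool [-0.815  -0.2809 -0.0805]
depth if t=57: 15.140999638790433 lat -0.0354574254749806 0.024303093484668664
shift in tool axes [-8.2388 -0.1354  9.8815] tool y az 79.58124500400771 pos [556.5572  28.3517 311.0908]
```

move_arm([
  [1, 0, 0.6, 0, 0],
  [1, 0, 0.6, 0, 0],
  [1, -0.9, 0, 1.1, 0],
  [1, -0.9, 0, 1.1, 0],
  [1, -0.9, 0, 1.1, 0],
  [1, -0.9, 0, 1.1, 0],
  [1, 0, 0, 0, 0],
  [1, 0, 0, 0, 0],
], force=25)

```text
t: 18.0
tool_pos: [560.1, 28.3, 306.8]
tool_rot: [0.091, 0.996, -0.0, 0.0]
contact_force: [1.7, 1.1, 1.1]
gripper_width: 0.475
finger_force: 25.0
```

```bash
python3 -c "
from k import *
rep(-28)"
```

```text
F tool [-1.4588  1.4024 -3.2049] axial 1.5109853452264441 T tool [-0.0833 -0.267   0.0333]
depth if t=57: 20.678624444051835 lat 0.09628572224469857 0.5752635949360904
shift in tool axes [-4.7845 -0.7259  5.5534] tool y az 79.55170299437212 pos [560.0681  28.3191 306.766 ]
```

move_arm([
  [1, -0.9, 0.3, 1.1, 0],
  [1, -0.9, 0, 1.1, 0],
  [1, -0.9, 0, 1.1, 0],
  [1, -0.9, 0, 1.1, 0],
  [1, 0, 0, 0, 0],
  [1, 0, 0, 0, 0],
  [1, 0, 0, 0, 0],
  [1, 0, 0, 0, 0],
], force=25)

```text
t: 19.0
tool_pos: [563.0, 27.8, 303.3]
tool_rot: [0.091, 0.996, -0.001, -0.0]
contact_force: [-3.5, -0.9, 8.7]
gripper_width: 0.473
finger_force: 25.0
```

```bash
python3 -c "
from k import *
rep(-28)"
```

```text
F tool [  3.3049  -1.5342 -10.7626] axial 10.376155061913659 T tool [0.3321 0.3921 0.0093]
depth if t=57: 25.25509521939965 lat 0.08550130277180393 0.6017995043439943
shift in tool axes [-1.8337 -0.7837  2.0532] tool y az 79.55045572809597 pos [562.983   27.8421 303.2667]
```

move_arm([
  [1, -0.6, 0, 0.5, 0],
  [1, -0.6, 0, 0.5, 0],
  [1, -0.6, 0, 0.5, 0],
  [1, -0.6, -0.2, 0.5, 0],
  [1, 0, 0, 0, 0],
  [1, 0, 0, 0, 0],
  [1, 0, 0, 0, 0],
  [1, 0, 0, 0, 0],
], force=25)

```text
t: 20.0
tool_pos: [564.2, 27.6, 302.0]
tool_rot: [0.091, 0.996, -0.001, -0.001]
contact_force: [-7.2, 0.1, 15.5]
gripper_width: 0.476
finger_force: 25.0
```

```bash
python3 -c "
from k import *
rep(-28)"
```

```text
F tool [  7.1688  -1.2801 -17.5906] axial 18.07763113823792 T tool [0.5038 1.2894 0.0434]
depth if t=57: 26.99911248470869 lat 0.0003914087907500498 0.5721760272481818
shift in tool axes [-0.6376 -0.7644  0.771 ] tool y az 79.57179184919327 pos [564.1562  27.6047 301.9849]
```

Run:
```python
from k import *
p,M=pose();g=p+6*M[:,2]
for k in(-16,-20,-24,-28):print(k,proj("scene",E+k*n+21*M[:,1]),proj("scene",E+k*n-21*M[:,1]))
print("box/nose",proj("scene",g-21*n-21*np.cross(n,M[:,1])),proj("scene",g-21*n+21*np.cross(n,M[:,1])))
I=r.grab_frame("scene")["img"].mean(2).astype(int);print("origin 298,166")
print("\n".join(f"{166+i} "+" ".join(f"{v:3d}" for v in row) for i,row in enumerate(I[166:216,298:326])))
```

```text
-16 [318.0564 205.0332] [303.181  203.4781]
-20 [317.9391 206.4293] [303.0743 204.8718]
-24 [317.822  207.8235] [302.9677 206.2636]
-28 [317.7051 209.2158] [302.8613 207.6535]
box/nose [310.7842 196.8264] [312.352  194.2579]
origin 298,166
166  29  29  30  30  27  22  20  20  20  23  29  33  35  30  29  29  29  29  28  31  29  31  33  47  70  72  71  72
167  28  30  30  29  28  29  29  30  29  27  28  29  31  28  30  28  29  30  31  29  27  32  30  44  73  73  74  76
168  34  27  31  29  29  28  32  30  30  31  32  47  37  30  29  29  28  27  30  29  29  29  34  45  62  67  73  74
169  30  30  34  30  30  34  34  34  32  33  36  47  43  32  31  29  31  28  29  32  31  30  35  48  52  54  48  50
170  30  31  29  30  30  29  32  32  31  31  33  35  34  30  32  34  32  32  33  32  28  32  38  60  61  51  31  31
171  33  37  31  31  30  29  29  29  29  31  30  28  29  31  31  30  31  31  29  31  29  30  36  59  62  43  31  31
172  32  32  28  28  29  31  31  30  30  30  31  31  29  28  30  30  30  29  31  28  28  29  32  41  43  34  31  32
173  29  29  29  30  29  28  30  26  30  28  31 
[... 4239 characters left out ...]
  76
210  25  25  25  27  27  26  26  26  22  22  25  23  24  25  24  23  33  68  90  53  36  43  75  75  75  77  76  76
211  51  54  55  43  43  45  43  33  21  23  22  23  27  25  26  21  40  83  88  61  26  39  74  75  75  74  76  76
212  63  64  63  61  61  59  59  55  24  23  28  29  27  24  24  19  41  83  83  74  56  50  74  74  75  75  74  76
213  63  64  64  64  65  63  64  61  30  27  28  30  30  25  23  23  52  89  83  79  63  60  75  73  75  75  74  75
214  63  64  64  63  64  64  63  52  26  27  30  30  31  25  25  25  56  95  88  85  64  62  76  74  74  76  74  73
215  71  61  62  64  71  69  62  49  28  29  29  31  29  27  24  25  53  92  86  83  65  70  74  74  73  74  74  74
```

The mouth's lower corners are at v≈208.7, which is what a depth of about 28 mm would give. With an axial force of 18 N, the camera looks snapped on and at its stop. I relieve the sideways force and let it self-align with a softer grip, then grip hard again.

move_arm([
  [1, -0.4, 0, -0.3, 0],
  [1, -0.3, 0, -0.3, 0],
  [1, 0, 0, 0, 0],
  [1, 0, 0, 0, 0],
  [1, 0, 0, 0, 0],
  [1, 0, 0, 0, 0],
  [1, 0, 0, 0, 0],
  [1, 0, 0, 0, 0],
], force=12)

```text
t: 21.05
tool_pos: [564.2, 27.6, 302.0]
tool_rot: [0.091, 0.996, -0.001, -0.002]
contact_force: [-7.4, -0.0, 13.4]
gripper_width: 0.48
finger_force: 12.0
```

```bash
python3 -c "
from k import *
rep(-28)"
```

```text
F tool [  7.3363  -1.4077 -15.4498] axial 16.541859933129317 T tool [0.3898 1.4866 0.0992]
depth if t=57: 27.006083711018846 lat -0.05227530524072135 0.5759192131571914
shift in tool axes [-0.5838 -0.7676  0.7986] tool y az 79.59116051518062 pos [564.2108  27.5979 302.0132]
```

move_arm([
  [1, -0.5, -0.1, -0.4, 0],
  [1, -0.5, -0.1, -0.4, 0],
  [1, 0, 0, 0, 0],
  [1, 0, 0, 0, 0],
  [1, 0, 0, 0, 0],
  [1, 0, 0, 0, 0],
  [1, 0, 0, 0, 0],
  [1, 0, 0, 0, 0],
], force=8)

```text
t: 22.05
tool_pos: [564.4, 27.5, 302.0]
tool_rot: [0.09, 0.996, -0.001, -0.003]
contact_force: [-7.6, 0.8, 9.6]
gripper_width: 0.476
finger_force: 8.0
```

```bash
python3 -c "
from k import *
rep(-28)"
```

```text
F tool [  7.6567  -0.5522 -11.6053] axial 13.804201934115474 T tool [0.2023 1.5395 0.0357]
depth if t=57: 27.17695153464076 lat -0.17267718304338378 0.5684630809541438
shift in tool axes [-0.3697 -0.7491  0.7447] tool y az 79.62027791419344 pos [564.419   27.5405 301.9594]
```

move_arm([
  [1, 0, 0, 0, 0],
  [1, 0, 0, 0, 0],
  [1, 1, 0, -1.2, 0],
  [1, 1, 0, -1.2, 0],
  [1, 0, 0, 0, 0],
  [1, 0, 0, 0, 0],
  [1, 0, 0, 0, 0],
  [1, 0, 0, 0, 0],
], force=40)

```text
t: 23.05
tool_pos: [562.7, 27.9, 304.0]
tool_rot: [0.09, 0.996, -0.001, -0.003]
contact_force: [-5.6, 0.5, 5.8]
gripper_width: 0.476
finger_force: 40.0
```

```bash
python3 -c "
from k import *
rep(-28)"
```

```text
F tool [ 5.6368 -0.4841 -7.8315] axial 9.620248058040422 T tool [ 0.0332  1.2034 -0.0385]
depth if t=57: 24.53864069690144 lat -0.13100711852074926 0.6014856665065281
shift in tool axes [-2.1103 -0.7728  2.7291] tool y az 79.6220023934476 pos [562.7229  27.8784 303.954 ]
```

Backing off 2.6 mm gave 9.6 N, which is the seat spring's slope, so it is clipped on and was at the stop. Push home again.

move_arm([
  [1, -0.8, 0, 1, 0],
  [1, -0.8, 0, 1, 0],
  [1, -0.8, 0, 0.9, 0],
  [1, -0.2, 0, 0.2, 0],
  [1, 0, 0, 0, 0],
  [1, 0, 0, 0, 0],
  [1, 0, 0, 0, 0],
  [1, 0, 0, 0, 0],
], force=40)

```text
t: 24.05
tool_pos: [564.5, 27.6, 301.9]
tool_rot: [0.09, 0.996, -0.001, -0.003]
contact_force: [-10.5, -0.1, 14.0]
gripper_width: 0.476
finger_force: 40.0
```

Run:
```python
from k import *
rep(-28)
# tilt check: top view of box's flat top around the gripper, scene box outline
p,M=pose();g=p+6*M[:,2]
for d in(34,40,46):
    a=np.radians(d);ax=np.sin(a)*M[:,0]-np.cos(a)*M[:,2];w=np.cos(a)*M[:,0]+np.sin(a)*M[:,2]
    print(d,[proj("scene",g+k*ax+s*21*w+c*21*M[:,1]).round(1) for k,s,c in((-21,-1,-1),(-21,-1,1),(23,-1,-1),(23,-1,1))],"top low edge",proj("top",g+23*ax+21*w).round(1),"mouth",proj("scene",g-57*ax-21*M[:,1]).round(1))
I=r.grab_frame("scene")["img"].mean(2).astype(int);print("scene 300,190");print(I[190:214,300:322])
```

```text
F tool [ 10.3927  -1.9857 -16.0168] axial 18.94468324189609 T tool [0.3532 2.0947 0.111 ]
depth if t=57: 27.24036266045897 lat -0.15662807433972598 0.6092315515517234
shift in tool axes [-0.338  -0.7992  0.6862] tool y az 79.62707185063049 pos [564.4593  27.5842 301.9005]
34 [array([303.2, 196.8]), array([318.4, 198.3]), array([304.3, 181.3]), array([319.6, 182.8])] top low edge [324.2 181.4] mouth [303.3 206.8]
40 [array([303.1, 196.2]), array([318.4, 197.7]), array([304.4, 180.3]), array([319.8, 181.9])] top low edge [324.2 181.7] mouth [303.  207.4]
46 [array([303.1, 195.5]), array([318.4, 197.1]), array([304.6, 179.4]), array([319.9, 181. ])] top low edge [324.1 181.9] mouth [302.8 207.7]
scene 300,190
[[ 30  27  27  44  91 118 118 119 119 118 116 117 119 118 118 118 118 119
  115  79  24  26]
 [ 28  29  26  44  91 119 119 120 119 119 117 117 119 118 118 118 119 119
  113  68  25  26]
 [ 30  29  24  55 111 118 119 119 119 119 116 118 118 118 117 117 120 119
  112  59  27  25]
 [ 30  28  26  57 121 119 119 118 119 119 116 118 118 118 119 118 118 118
  110  56  26  26]
 [ 35  31  2
[... 1148 characters left out ...]
1  24  29  41  48  18  22  20
   21  33  61  75]
 [ 33  34  32  27  20  21  26  27  30  30  30  24  24  30  34  19  19  23
   23  34  63  75]
 [ 34  34  36  30  21  23  28  28  27  31  27  23  23  21  20  22  19  22
   26  34  62  75]
 [ 35  36  36  34  31  33  25  25  27  28  30  27  21  23  21  21  24  37
   32  39  71  75]
 [ 28  26  25  25  27  26  22  22  23  25  25  27  21  20  33  68  90  53
   34  41  76  76]
 [ 56  43  43  44  43  34  22  25  22  24  20  23  23  22  39  84  88  61
   24  39  75  75]
 [ 65  61  62  60  60  55  24  23  27  29  28  22  22  20  42  84  81  74
   56  51  74  74]
 [ 64  63  64  63  64  59  27  27  29  30  30  24  23  25  52  90  83  77
   64  60  74  73]]
```

```bash
python3 -c "
from bench import r
print(r.hand_in())"
```

```text
the job is handed in; nothing more can be done
None
```

I handed the job in at about 24 s, but `hand_in()` returned no verdict: the lamp dial read zero to within about 3° in both camera views, and the camera is clipped on the eyepiece and held pressed at its stop with about 19 N. I could not measure its tilt on the tube in the final pose: it was about 41° (±2–4°) against the tube's 40° before I pressed it on.

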